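# Hold the reactor lid down on its gasket for the bolts

### The job

Take the lid with the four slotted ears off its cork ring, turn it so that each ear lines up with one of the four swing bolts on the small steel reactor, and lower it squarely into the reactor's mouth until it lies on the soft black gasket. Then press it straight down with a steady push of about 10 N, which squeezes the gasket to roughly half its height (never flat), and finish while still holding it pressed like that, so that a colleague can swing up the bolts and tighten the wing nuts. Keep the lid upright all the way and leave the smaller cover, the bottle and the beaker alone.

Things in the scene. Friction and masses are not known exactly. Their poses are not given: they have to be found in the camera images.
- lid_neck (a point): The loose aluminium lid, 0.36 to 0.54 kg: middle of its upright round steel neck (30 mm diameter, 25 mm up and 25 mm down from here), the place to grip. z is the lid's axis, up; x and y, both ways, run through its four ears. Below the neck a collar, 44 mm diameter, 16 mm high, stands on the plate, with two 14 mm high port plugs 38 mm from the axis between ears.
- lid_plate (a point): Centre of the underside of the lid's round plate (106 mm diameter, 9 mm thick), 50 mm below lid_neck. The four ears reach 68 mm from the axis, each with a 16 mm wide slot open outwards. A spigot, 68 mm diameter with chamfered foot, reaches 22 mm below this point. At the start the plate lies on a cork ring (116 mm diameter, 30 mm tall), spigot inside.
- mouth (a point): Centre of the reactor's open mouth, at the top face of its steel flange (108 mm diameter), 125 mm above the bench. The mouth is a round hole of 72 mm diameter, 105 mm deep. z up; x and y, both ways, run through the four swing bolts. The reactor is fixed to the bench; its foot reaches 74 mm from the axis.
- swing_bolt (a point): Pivot of one of the four swing bolts (8 mm thick, brass wing nuts) at quarter turns round the reactor, 61 mm from its axis and 9 mm below the flange face, on the mouth's +x axis. All hang folded down outside the flange; with an ear above it a bolt can later be swung up into the slot. The brackets reach 68 mm from the axis.
- gasket (a joint): Squeeze (m) of the soft black rubber gasket ring on the flange, 96 mm outside, 78 mm inside diameter: 0 relaxed, its top 10 mm above the flange face; sinks straight down under the plate, flat at 0.008. A spring of 3 N per mm that bears lid weight plus push: the lid alone gives 1.2 to 1.8 mm, a 10 N push 3.3 mm more. Half its height: 0.005.
- cover: Bystander: plain round cover of a smaller vessel (aluminium, 92 mm diameter, no ears, black mushroom knob 28 mm wide), on a cork ring of its own. Origin: centre of its plate's underside, 30 mm above the bench; the knob's top is 36 mm above that.
- bottle: Bystander: amber reagent jar, 68 mm diameter, 125 mm tall. Origin at the centre of its underside.
- beaker: Bystander: glass beaker, 76 mm diameter at the rim, 95 mm tall. Origin at the centre of its underside.
There are look-alikes about, which are no part of the job. Leave any red look-alike of the part that bears lid_neck alone.

How it is judged (in metres and radians):
On the way, in this order (a step that is already met when the one before it is completed fails the run):
1. the lid is lifted clear of its cork ring (height (world z) of lid_neck above 0.125 m), for 0.2 s.
2. the lid lies level on the gasket, its spigot in the mouth and its ears lined up with the bolts (horizontal distance between lid_neck and mouth below 0.005 m and z of lid_neck in the frame of mouth below 0.061 m and angle between lid_neck's own z axis and vertical below 0.06 rad and (angle between the x axis of lid_neck and the x axis of mouth, either way round below 0.09 rad or angle between the x axis of lid_neck and the y axis of mouth, either way round below 0.09 rad)), for 0.2 s.
At the end, for the whole second after the job is handed in: Held through the last second: gasket squeezed 3.0 to 6.7 mm (9 to 20 N, of which the lid's weight is under 5.4 N) and still (under 4 mm/s); lid axis within 5 mm of the mouth's, level within 0.06 rad, spigot in the mouth, ears within 0.09 rad of the bolts, any of the four ways round (value of joint gasket between 0.003 and 0.0067 m and velocity of joint gasket between -0.004 and 0.004 m/s and horizontal distance between lid_neck and mouth below 0.005 m and z of lid_neck in the frame of mouth below 0.0585 m and angle between lid_neck's own z axis and vertical below 0.06 rad and (angle between the x axis of lid_neck and the x axis of mouth, either way round below 0.09 rad or angle between the x axis of lid_neck and the y axis of mouth, either way round below 0.09 rad)); the arm keeps its last pose, push and grip.
It fails at once if the gasket is squeezed flat (over 7.6 mm) (value of joint gasket above 0.0076 m).
It fails at once if the lid is tipped by more than 0.5 rad (angle between lid_neck's own z axis and vertical above 0.5 rad).
It fails at once if the smaller cover, the bottle or the beaker is moved by more than 25 mm (distance of any of cover, bottle, beaker from where it was at the start of the episode above 0.025 m).
It also fails if it takes over 53 s, if anything falls off the work surface, if the arm or the gripper's body presses on something with over 40 N, if the wrist force passes 120 N, or if a joint passes its speed limit or range.

### The arm

A 6-joint arm with a two-finger parallel gripper is mounted at the origin on the work surface. World frame = base frame: x ahead of the robot, y to its left, z up, the work surface at z = 0. Lengths are in mm, angles in rad, forces in N, time in s.
With the tool pointing down it reaches from about 275 to 725 mm from the base axis. Payload 15.9 kg.
Tool frame: the origin (TCP) lies between the finger pads; the fingertips stand 19 mm ahead of it and the grasp point (between the pads) is the TCP; z points along the fingers, y is the direction in which the jaws open and shut (so a half turn about z gives the same grasp; the last joint's range is limited). The gripper opens to 85 mm and grips with 20 to 120 N. Pads are 22 mm wide; open, the fingers measure 114 mm over their backs; the gripper's body (76 mm by 85 mm) begins 54 mm behind the grasp point. The pads swing forward as they close: fully open they stand 13 mm farther back than shut.
Start: joints at [1.267, 0.213, -0.034, 1.323, 0, 1.571], TCP at [149.568, 477.09, 250.306] pointing down, gripper open.
Joint ranges: [-2.98, 2.98], [-0.74, 1.72], [-1.14, 1.35], [-2.1, 2.04], [-1.57, 1.44], [-3.14, 3.14]. Speed limits (rad/s): [1.89, 1.89, 2.39, 2.57, 3.14, 3.14].

### API

Orientations are given as a unit quaternion [x, y, z, w].
In Python, from bench import env gives the robot as it stands. Calls block until the motion is done:
- env.goto(position, orientation): joint-space move of the TCP to a pose.
- env.movel(position, frame=None, max_speed=150, max_force=None): straight line of the TCP; frame=None keeps the orientation; max_speed is the mean speed in mm/s. With max_force (N) it stops when the force on the tool has changed by that much, and returns True; else False.
- env.move_joints(angles): joint-space move.
- env.move_gripper(opening, strength=None): opening from 0.0 (shut) to 1.0 (fully open); strength is the grip in N (None keeps the last); returns when the fingers have stopped.
- env.sleep(seconds).
- env.ik(position, orientation): joint angles nearest the present ones, or None.
- env.snapshot(name): name is "side" or "top"; returns a dict with "frame" (480x640x3 uint8, red, green, blue), "intrinsics" (3x3 intrinsics, pixels), "R" (3x3) and "t" (3): a world point X has camera coordinates R X + t. Camera axes: x right, y down, z forward; pixel columns grow to the right and rows downward; lengths in mm; the calibration is good to about 2 mm. A picture is of the moment at which its call begins. There is no depth.
A pose or a line that the arm cannot do raises env.MotionError and nothing moves.
- env.job_done(): hands the job in, once; it reports no verdict.
Trained networks look in a picture, given as the dict that the camera call returned (one of the last four; its "shot" number tells which), for a name from the list of things; names that differ only in an ending like _2 or _b are one class to them, and where a whole thing is asked for, a point or a joint stands for the part that bears it (a point fixed in the world has none). Each returns a list of dicts, best first, with "confidence" (0 to 1); they miss things now and then, are a little off and sometimes report something else, mostly with a low value. They report only what shows in the picture. A call takes as long as a camera call. They do not tell look-alikes from the thing itself.
- env.recognise(target, picture): "location" ([x, y, z] in mm, in world coordinates, good to about 4 mm: the middle of the surface that is visible of it).
- env.trace(target, picture): "region" (480x640 bool, what is visible of it).
Readings, each from a call of its own:
- env.current_time(): time.
- env.current_joint_pos(): joint angles.
- env.current_joint_vel(): joint speeds.
- env.current_joint_efforts(): joint torques, N m.
- env.current_position(): TCP position.
- env.current_ee_rot(): TCP orientation.
- env.current_contact_force(): force on the tool from outside, world axes, zero at the start.
- env.current_ft_torque(): the same for the moment, N m.
- env.current_gripper_width(): opening from 0.0 (shut) to 1.0 (fully open).
Only numpy, scipy, OpenCV 4.12 (cv2) and the standard library are available. Lean on these libraries where they do the work, as an engineer would, in place of code of your own. Each camera call takes 0.05 s, during which the arm holds its last target. There are 200 camera calls.

## Working session

There is one attempt and no reset: what is moved stays moved. The work goes in short steps, each a Python script; the robot and the scene stay as the last script left them, time stands still between calls to the robot, and variables do not carry over. Pictures are saved under pics/ and viewed, about 8 in all and at most 12, crops included, and the job is handed in when it is done.

```bash
ls && mkdir -p pics && python3 - <<'E'
from bench import env
import cv2, numpy as np
for n in ["top","side"]:
    s=env.snapshot(n); cv2.imwrite(f"pics/{n}0.png",s["frame"][:,:,::-1])
    print(n,np.round(s["intrinsics"],1).tolist(),np.round(s["R"],3).tolist(),np.round(s["t"],1).tolist())
    for k in ["lid_neck","lid_plate","mouth","swing_bolt","gasket","cover","bottle","beaker"]:
        print(k,[(np.round(d["location"]).tolist(),round(d["confidence"],2)) for d in env.recognise(k,s)][:6])
print(env.current_time())
E
```

```text
pics
top [[533.6, 0.0, 316.5], [0.0, 533.6, 231.3], [0.0, 0.0, 1.0]] [[0.018, -1.0, 0.016], [-0.984, -0.021, -0.175], [0.176, -0.013, -0.984]] [-75.4, 518.6, 1273.0]
lid_neck [([497.0, -278.0, 37.0], 0.97), ([288.0, -211.0, 29.0], 0.75)]
lid_plate [([290.0, -211.0, 32.0], 0.9), ([496.0, -275.0, 35.0], 0.79), ([453.0, -472.0, 27.0], 0.59)]
mouth [([529.0, -45.0, 66.0], 0.82)]
swing_bolt [([532.0, -41.0, 70.0], 0.66)]
gasket [([538.0, -39.0, 134.0], 0.61)]
cover [([465.0, 308.0, 40.0], 0.67)]
bottle [([676.0, 268.0, 118.0], 0.74), ([467.0, 310.0, 39.0], 0.39)]
beaker []
side [[473.3, 0.0, 317.9], [0.0, 473.3, 245.4], [0.0, 0.0, 1.0]] [[0.996, -0.085, 0.008], [-0.049, -0.648, -0.76], [0.07, 0.757, -0.65]] [-513.8, 55.3, 1097.1]
lid_neck [([288.0, -229.0, 35.0], 0.76), ([456.0, -488.0, 31.0], 0.75), ([497.0, -292.0, 38.0], 0.58)]
lid_plate [([458.0, -488.0, 32.0], 0.72), ([293.0, -230.0, 36.0], 0.72), ([499.0, -297.0, 39.0], 0.61)]
mouth [([536.0, -78.0, 80.0], 0.69)]
swing_bolt [([529.0, -79.0, 76.0], 0.75)]
gasket [([536.0, -53.0, 136.0], 0.76), ([470.0, 302.0, 35.0], 0.62)]
cover [([468.0, 301.0, 35.0], 0.7)]
bottle [([684.0, 249.0, 79.0], 0.88), ([538.0, -74.0, 78.0], 0.4)]
beaker [([692.0, -280.0, 65.0], 0.65)]
0.9
```

View pics/top0.png

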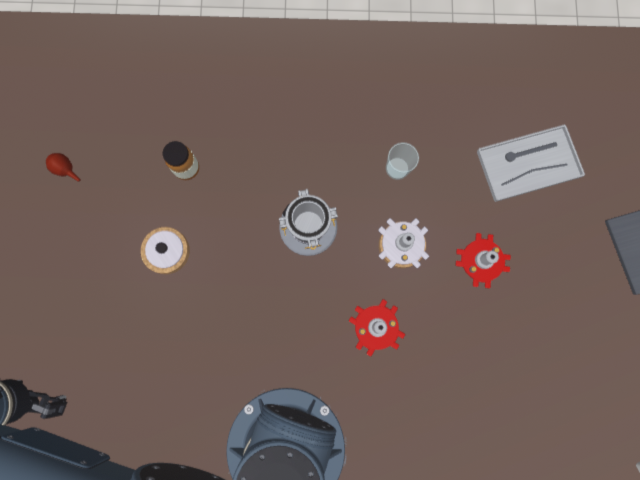

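View pics/side0.png

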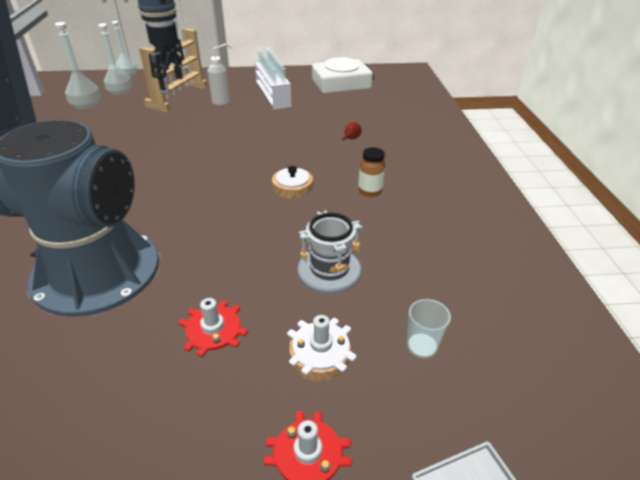

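The top view shows the silver lid at about (404,243) with its plugs at (405,229) and (404,257). The reactor is at (308,217), the beaker at (402,160), the cover at (163,249), and two red look-alikes are at (378,328) and (485,260). I'll take enlarged crops with the trace outlines for yaw and centre.

```bash
python3 - <<'E'
from bench import env
import cv2, numpy as np
tiles=[]
for n,cl,cr in [("top",(404,243),(308,222)),("side",(321,345),(330,248))]:
    s=env.snapshot(n); np.savez(f"{n}.npz",**{k:s[k] for k in("frame","intrinsics","R","t")})
    row=[]
    for k,c in [("lid_neck",cl),("gasket",cr)]:
        ms=[d["region"] for d in env.trace(k,s)]
        m=min(ms,key=lambda m:np.hypot(*(np.argwhere(m).mean(0)[::-1]-c))); np.save(f"{n}_{k}.npy",m)
        x,y=c; f=np.ascontiguousarray(s["frame"][y-40:y+35,x-50:x+50,::-1])
        g=cv2.resize(f,(400,300),interpolation=cv2.INTER_CUBIC)
        print(n,k,m.sum(),np.argwhere(m).mean(0)[::-1])
        row.append(g)
    tiles.append(np.hstack(row))
cv2.imwrite("pics/crops.png",np.vstack(tiles))
E
```

```text
top lid_neck 1844 [403.73373102 243.05694143]
top gasket 393 [307.9821883 214.8346056]
side lid_neck 2731 [319.9414134  345.09044306]
side gasket 530 [330.38867925 227.73584906]
```

View pics/crops.png

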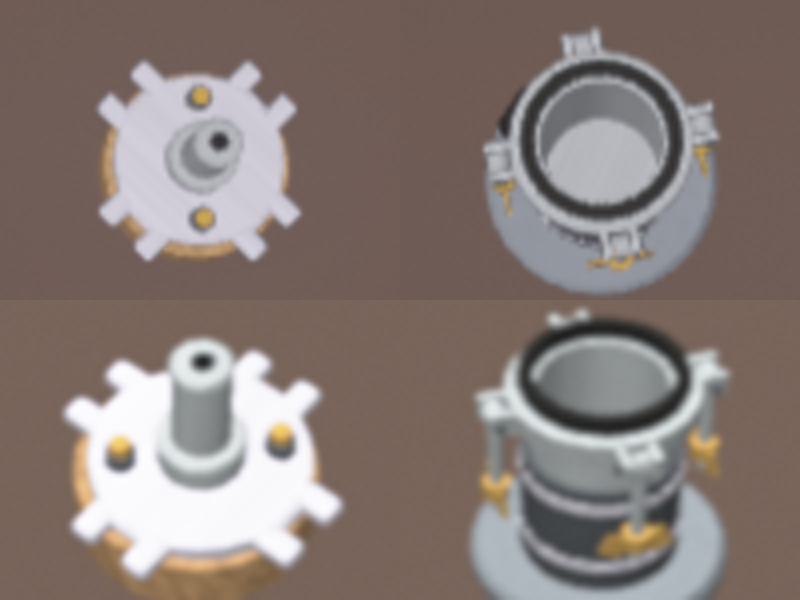

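```bash
cat > fit.py <<'E'
import numpy as np, cv2
from scipy.optimize import minimize
S=8  # supersampling of the silhouettes
def load(n): return dict(np.load(f"{n}.npz"))
def proj(s,P):
    c=np.asarray(P,float)@s["R"].T+s["t"]; p=c@s["intrinsics"].T; return p[:,:2]/p[:,2:]
def back(s,uv,z):
    uv=np.atleast_2d(uv); d=np.c_[uv,np.ones(len(uv))]@np.linalg.inv(s["intrinsics"]).T@s["R"]
    o=-s["R"].T@s["t"]; return o+d*((z-o[2])/d[:,2])[:,None]
a=np.linspace(0,2*np.pi,72,endpoint=False); C=np.c_[np.cos(a),np.sin(a)]
def prism(x,y,xy,z0,z1): return np.vstack([np.c_[xy+[x,y],np.full(len(xy),z)] for z in(z0,z1)])
def fill(s,img,P,hull=True,val=1,off=(0,0)):
    q=((proj(s,P)-off+.5)*S-.5).astype(np.float32)
    cv2.fillPoly(img,[np.round(cv2.convexHull(q)).astype(int)],val)
def lid_sil(s,x,y,yaw,zb,off,shape,w=12.):
    """zb: height of plate underside"""
    img=np.zeros((shape[0]*S,shape[1]*S),np.uint8)
    for r,z0,z1 in[(53,0,9),(22,9,25),(15,25,75)]: fill(s,img,prism(x,y,r*C,zb+z0,zb+z1),off=off)
    for k in range(4):
        t=yaw+k*np.pi/2; R=np.array([[np.cos(t),np.sin(t)],[-np.sin(t),np.cos(t)]])
        for sg in(1,-1):
            b=np.array([[40,8],[68,8],[68,8+w],[40,8+w]])*[1,sg]
            fill(s,img,prism(x,y,b@R,zb,zb+9),off=off)
    return img
def gasket_sil(s,x,y,zt,off,shape):
    img=np.zeros((shape[0]*S,shape[1]*S),np.uint8); fill(s,img,prism(x,y,48*C,zt-10,zt),off=off)
    top=np.zeros_like(img);bot=np.zeros_like(img)
    fill(s,top,prism(x,y,39*C,zt,zt),off=off); fill(s,bot,prism(x,y,39*C,zt-10,zt-10),off=off)
    img[(top>0)&(bot>0)]=0; return img
def fit(s,mask,model,p0,step):
    v,u=np.where(mask); off=np.array([u.min()-15,v.min()-15]); shape=(np.ptp(v)+31,np.ptp(u)+31)
    m=mask[off[1]:off[1]+shape[0],off[0]:off[0]+shape[1]].astype(np.float32)
    def cost(p):
        g=cv2.resize(model(s,p,off,shape).astype(np.float32),m.shape[::-1],interpolation=cv2.INTER_AREA)
        return np.abs(g-m).sum()/m.sum()
    sim=np.vstack([p0]+[np.array(p0)+np.eye(len(p0))[i]*step[i] for i in range(len(p0))])
    r=minimize(cost,p0,method="Nelder-Mead",options=dict(initial_simplex=sim,xatol=.02,fatol=1e-4)); return r.x,r.fun
E
python3 - <<'E'
from fit import *
for n in["top","side"]:
    s=load(n)
    p,c=fit(s,np.load(f"{n}_lid_neck.npy"),lambda s,p,o,h:lid_sil(s,p[0],p[1],p[2]/30,30,o,h,p[3]),[497,-283,.78*30,12],[6,6,4,-3]); print(n,"lid",p[:2],np.degrees(p[2]/30),p[3],c)
    p,c=fit(s,np.load(f"{n}_gasket.npy"),lambda s,p,o,h:gasket_sil(s,p[0],p[1],135,o,h),[537,-45],[6,6]); print(n,"gasket",p,c)
    # bore opening + brackets picked by eye from the 4x crops
    pk=(np.array([[182,42],[304,122],[222,243],[98,160]])/4-.375+[258,182]) if n=="top" else (np.array([[168,18],[306,68],[238,155],[96,103]])/4-.375+[280,208])
    B=back(s,pk,118)[:,:2]; d=B-p; print(np.round(B),np.hypot(*d.T),np.degrees(np.arctan2(d[:,1],d[:,0]))%90,"mid",B.mean(0))
    print(n,"neck top px model",proj(s,[[497,-283,105]]))
E
```

```text
top lid [ 497.92894276 -282.39349848] 45.75956093039975 14.853707419109998 0.07403233647346497
top gasket [538.79292965 -43.35401291] 0.3403307795524597
[[ 601.  -31.]
 [ 554. -104.]
 [ 481.  -57.]
 [ 528.   17.]] [63.14473222 62.0470653  59.49091223 61.04863119] [11.54808655 14.04690993 12.98931062  9.73487452] mid [540.95167814 -43.54223387]
top neck top px model [[408.96256757 238.445193  ]]
side lid [ 495.70668984 -282.7594847 ] 45.9658142943474 12.406433399324424 0.06332959234714508
side gasket [537.25318629 -44.70305179] 0.23307782411575317
[[525.  24.]
 [597. -28.]
 [551. -98.]
 [480. -50.]] [69.48340249 61.80740738 54.96968837 57.7742857 ] [ 9.97212882 15.82834955 14.10669375  4.88572835] mid [538.06938413 -37.93818823]
side neck top px model [[321.44072287 320.28185618]]
```

```bash
cat > rob.py <<'E'
import numpy as np
from bench import env
from scipy.spatial.transform import Rotation as Rn
def down(deg):
    t=np.radians(deg); c,s=np.cos(t),np.sin(t)
    return Rn.from_matrix([[c,s,0],[s,-c,0],[0,0,-1]]).as_quat()
LID=np.array([496.8,-282.6]); MOUTH=np.array([538.6,-43.9]); DYAW=12.0-45.9
E
python3 - <<'E'
from rob import *
print(Rn.from_quat(env.current_ee_rot()).as_matrix().round(2).tolist(),env.current_time())
for g in range(-180,180,15):
    a=env.ik([*LID,250],down(g)); b=env.ik([*MOUTH,240],down(g+DYAW)); c=env.ik([*MOUTH,240],down(g+DYAW+90))
    f=lambda q: None if q is None else np.round(q,2).tolist()
    print(g,f(a),f(b), None if c is None else round(c[5],2))
E
```

```text
[[-0.95, 0.3, 0.0], [0.3, 0.95, -0.0], [-0.0, -0.0, -1.0]] 1.2
-180 [-0.52, 0.36, 0.17, 1.38, 0.0, -0.52] [-0.08, 0.3, 0.05, 1.32, 0.0, 0.51] -1.06
-165 [-0.52, 0.36, 0.17, 1.38, 0.0, -0.78] [-0.08, 0.3, 0.05, 1.32, 0.0, 0.25] -1.32
-150 [-0.52, 0.36, 0.17, 1.38, 0.0, -1.04] [-0.08, 0.3, 0.05, 1.32, 0.0, -0.01] -1.58
-135 [-0.52, 0.36, 0.17, 1.38, 0.0, -1.3] [-0.08, 0.3, 0.05, 1.32, 0.0, -0.28] -1.85
-120 [-0.52, 0.36, 0.17, 1.38, 0.0, -1.56] [-0.08, 0.3, 0.05, 1.32, 0.0, -0.54] -2.11
-105 [-0.52, 0.36, 0.17, 1.38, 0.0, -1.83] [-0.08, 0.3, 0.05, 1.32, 0.0, -0.8] -2.37
-90 [-0.52, 0.36, 0.17, 1.38, 0.0, -2.09] [-0.08, 0.3, 0.05, 1.32, 0.0, -1.06] -2.63
-75 [-0.52, 0.36, 0.17, 1.38, 0.0, -2.35] [-0.08, 0.3, 0.05, 1.32, 0.0, -1.32] -2.89
-60 [-0.52, 0.36, 0.17, 1.38, 0.0, -2.61] [-0.08, 0.3, 0.05, 1.32, 0.0, -1.58] 3.13
-45 [-0.52, 0.36, 0.17, 1.38, 0.0, -2.87] [-0.08, 0.3, 0.05, 1.32, 0.0, -1.85] 2.87
-30 [-0.52, 0.36, 0.17, 1.38, 0.0, -3.14] [-0.08, 0.3, 0.05, 1.32, 0.0, -2.11] 2.6
-15 [-0.52, 0.36, 0.17, 1.38, 0.0, 2.89] [-0.08, 0.3, 0.05, 1.32, 0.0, -2.37] 2.34
0 [-0.52, 0.36, 0.17,
[... 256 characters left out ...]
1.84] [-0.08, 0.3, 0.05, 1.32, 0.0, 2.87] 1.3
60 [-0.52, 0.36, 0.17, 1.38, 0.0, 1.58] [-0.08, 0.3, 0.05, 1.32, 0.0, 2.6] 1.03
75 [-0.52, 0.36, 0.17, 1.38, 0.0, 1.32] [-0.08, 0.3, 0.05, 1.32, 0.0, 2.34] 0.77
90 [-0.52, 0.36, 0.17, 1.38, 0.0, 1.05] [-0.08, 0.3, 0.05, 1.32, 0.0, 2.08] 0.51
105 [-0.52, 0.36, 0.17, 1.38, 0.0, 0.79] [-0.08, 0.3, 0.05, 1.32, 0.0, 1.82] 0.25
120 [-0.52, 0.36, 0.17, 1.38, 0.0, 0.53] [-0.08, 0.3, 0.05, 1.32, 0.0, 1.56] -0.01
135 [-0.52, 0.36, 0.17, 1.38, 0.0, 0.27] [-0.08, 0.3, 0.05, 1.32, 0.0, 1.3] -0.28
150 [-0.52, 0.36, 0.17, 1.38, 0.0, 0.01] [-0.08, 0.3, 0.05, 1.32, 0.0, 1.03] -0.54
165 [-0.52, 0.36, 0.17, 1.38, 0.0, -0.26] [-0.08, 0.3, 0.05, 1.32, 0.0, 0.77] -0.8
```

```bash
python3 - <<'E'
from rob import *
import cv2
env.move_gripper(1.0)
env.goto([*LID,250],down(90))
print(env.movel([*LID,125],max_speed=150))
hit=env.movel([*LID,80.5],max_speed=60,max_force=6); print("hit",hit,env.current_position(),env.current_contact_force())
s=env.snapshot("side"); cv2.imwrite("pics/grasp.png",cv2.resize(s["frame"][240:400,220:430,::-1],None,fx=3,fy=3))
env.move_gripper(0.0,60)
print(env.current_gripper_width(),env.current_contact_force(),env.current_time())
E
```

```text
False
hit False [ 496.98385055 -282.69602266   80.77496463] [-0.3282885  -0.21116915  0.03699416]
0.33430983488997107 [-0.72120687  0.86609869  5.16199486] 6.8333
```

View pics/grasp.png

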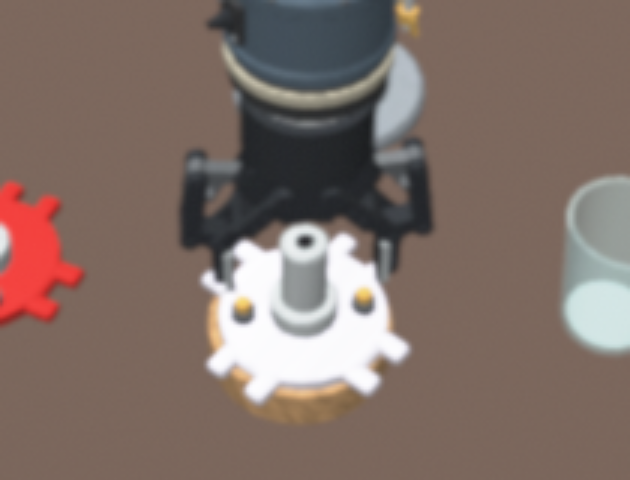

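The fingers straddle the neck (crop (303,275)). They then closed to about 28 mm, so the neck is held. Next I lift, carry and turn the lid.

```bash
python3 - <<'E'
from rob import *
import cv2
p=env.current_position()
env.movel([p[0],p[1],250],max_speed=80); env.sleep(.3)
print(env.current_gripper_width(),env.current_contact_force(),env.current_ft_torque())
env.goto([*MOUTH,250],down(90+DYAW)); env.movel([*MOUTH,228],max_speed=80); env.sleep(.3)
print(env.current_position(),env.current_contact_force(),env.current_ft_torque(),env.current_time())
rows=[]
for n,c in[("top",(308,215)),("side",(330,215))]:
    s=env.snapshot(n); np.savez(f"{n}.npz",**{k:s[k] for k in("frame","intrinsics","R","t")})
    for i,d in enumerate(env.trace("lid_neck",s)[:3]):
        m=d["region"]; print(n,i,m.sum(),np.argwhere(m).mean(0)[::-1].round(1),round(d["confidence"],2)); np.save(f"{n}_held{i}.npy",m)
    rows.append(cv2.resize(s["frame"][c[1]-75:c[1]+75,c[0]-100:c[0]+100,::-1],(400,300),interpolation=cv2.INTER_CUBIC))
cv2.imwrite("pics/over.png",np.hstack(rows))
E
```

```text
0.33756943692793634 [ 0.00699428 -0.2277217  -5.46549069] [0.01557391 0.03134244 0.02729953]
[538.79273771 -43.93917059 228.37974992] [-0.61151666 -0.59676196 -4.38851064] [-0.0579591  -0.03500333 -0.01199466] 11.0917
top 0 1888 [376.8 327.5] 0.81
top 1 1764 [482.9 260.4] 0.61
side 0 2391 [211.6 327.2] 0.9
side 1 3969 [307.1 450. ] 0.8
side 2 1746 [331.2 206. ] 0.79
```

View pics/over.png

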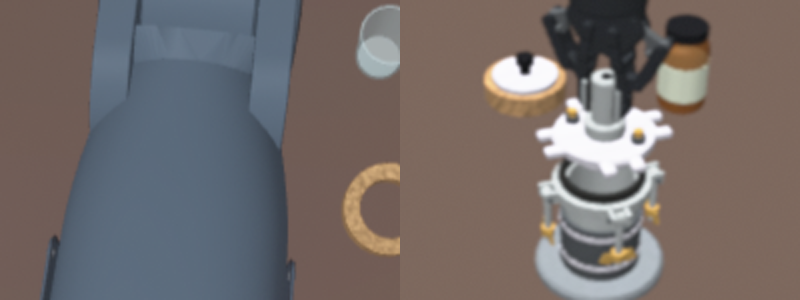

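```bash
python3 - <<'E'
from fit import *
s=load("side"); m=np.load("side_held2.npy")
for zb in(177.6,176,179):
    p,c=fit(s,m,lambda s,p,o,h:lid_sil(s,p[0],p[1],p[2]/30,zb,o,h,12.4),[538,-44,.21*30],[5,5,4]); print(zb,p[:2],np.degrees(p[2]/30),c)
print("model z free",)
p,c=fit(s,m,lambda s,p,o,h:lid_sil(s,p[0],p[1],p[2]/30,p[3],o,h,12.4),[538,-44,.21*30,177],[5,5,4,5]); print(p,np.degrees(p[2]/30),c)
v=cv2.resize(s["frame"][150:280,250:410,::-1],None,fx=5,fy=5,interpolation=cv2.INTER_CUBIC)
e=(lid_sil(s,p[0],p[1],p[2]/30,p[3],(250,150),(130,160),12.4)); e=cv2.resize(e,v.shape[1::-1],interpolation=cv2.INTER_NEAREST)
cv2.drawContours(v,cv2.findContours(e,0,2)[0],-1,(0,0,255),1)
for r,z in[(48,135),(39,135),(54,125),(36,125)]:
    q=(proj(s,prism(537.9,-44.3,r*C,z,z)[:72])-[250,150]+.5)*5; cv2.polylines(v,[q.round().astype(int)],True,(0,255,0),1)
t=np.radians(12+90*np.arange(4)); q=(proj(s,np.c_[538+61*np.cos(t),-44.2+61*np.sin(t),np.full(4,116)])-[250,150]+.5)*5
for a_ in q: cv2.circle(v,tuple(int(k) for k in a_),4,(255,0,255),1)
cv2.imwrite("pics/ov.png",v[:600])
E
```

```text
177.6 [538.13792811 -46.78493757] 12.943026537494658 0.16133305430412292
176 [538.28354869 -44.67757741] 12.309282606252086 0.15761920809745789
179 [537.61554522 -48.42071815] 12.840664733598535 0.16449205577373505
model z free
[541.57417112 -14.85238696   6.88910265 154.6204185 ] 13.15721687472977 0.1334926187992096
```

View pics/ov.png

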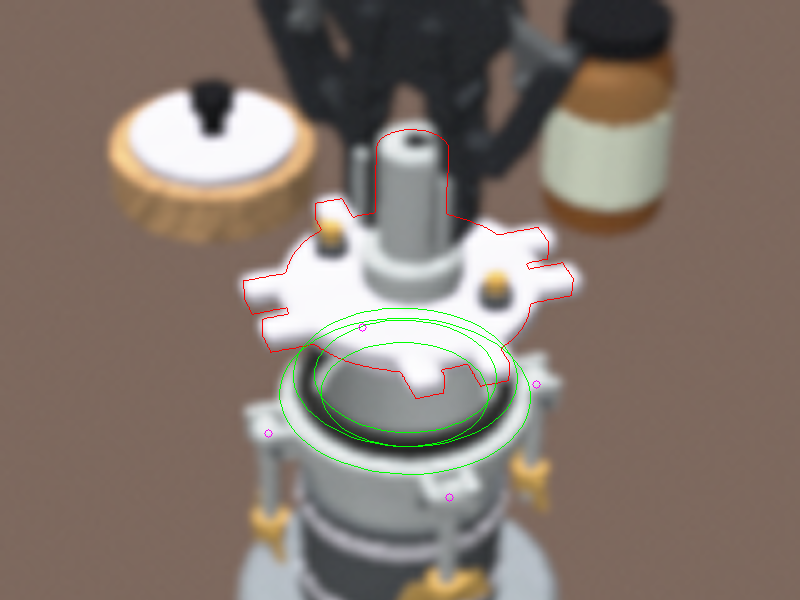

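```bash
python3 - <<'E'
from fit import *
for n,c in[("top",(308,216)),("side",(330,228))]:
    s=load(n); g=cv2.imread(f"pics/{n}0.png",0).astype(float)
    p0=[538.5,-44]; H=np.zeros(g.shape)
    # keep only area near the ring: projected gasket dilated, limited to flange disc
    z=np.zeros((480*S,640*S),np.uint8); fill(s,z,prism(*p0,54*C,125,135)); zi=np.zeros_like(z); fill(s,zi,prism(*p0,34*C,125,125))
    keep=cv2.resize(z,(640,480),interpolation=cv2.INTER_AREA)>0
    m=np.clip((130-g)/90,0,1)*keep
    p,c_=fit(s,m,lambda s,p,o,h:gasket_sil(s,p[0],p[1],135,o,h),p0,[4,4]); print(n,p,c_, (m>.5).sum())
s=load("side"); m=np.load("side_held2.npy").copy(); m[:195]=0
def mod(s,p,o,h,zb=177.6):
    i=lid_sil(s,p[0],p[1],p[2]/30,zb,o,h,12.4); i[:max(0,(195-o[1])*S)]=0; return i
for zb in(176.6,177.6,178.6):
    p,c=fit(s,m,lambda s,p,o,h:mod(s,p,o,h,zb),[538,-44,.21*30],[5,5,4]); print(zb,p[:2],np.degrees(p[2]/30),c)
E
```

```text
top [539.98530006 -43.3669548 ] 0.7941004037857056 322
side [539.19046021 -40.87321472] 0.6582841873168945 384
176.6 [538.71699561 -44.28756146] 12.383796697258544 0.10270236432552338
177.6 [538.54052796 -45.15949609] 12.75657470508511 0.10411808639764786
178.6 [538.63489256 -46.73507638] 12.328672312440604 0.10579405725002289
```

```bash
python3 - <<'E'
from rob import *
import cv2
f0=np.array(env.current_contact_force()); p=np.array(env.current_position()); print(f0)
print(env.movel([*MOUTH,200],max_speed=60))
h=env.movel([*MOUTH,188],max_speed=15,max_force=4); env.sleep(.2)
print(h,env.current_position(),np.array(env.current_contact_force())-f0,env.current_ft_torque(),env.current_time())
s=env.snapshot("side"); np.savez("side.npz",**{k:s[k] for k in("frame","intrinsics","R","t")})
cv2.imwrite("pics/ins.png",cv2.resize(s["frame"][150:280,250:410,::-1],None,fx=4,fy=4,interpolation=cv2.INTER_CUBIC))
E
```

```text
[-0.1397297  -0.16898028 -5.91917065]
False
False [538.55789454 -43.9211994  188.01244586] [0.25348042 0.41928653 0.37625699] [-0.0257498   0.21723121 -0.01065472] 13.0583
```

View pics/ins.png

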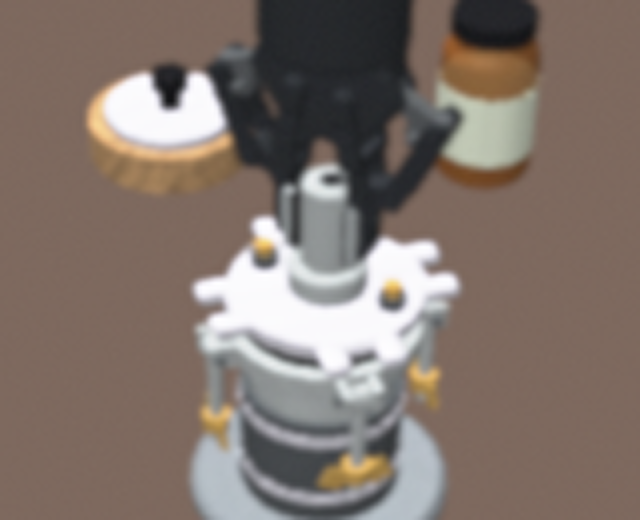

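The spigot is about 10 mm into the mouth without resistance. The front ear (363,358) sits over its bracket (360,385), and the left ear (210,305) over its bracket (210,335). Now I press, with a force stop.

```bash
python3 - <<'E'
from rob import *
def F(n=8):
    a=[]
    for _ in range(n): a.append(env.current_contact_force()); env.sleep(.04)
    return np.mean(a,0)
f0=F(); print("f0",f0)
for z in(185.5,184,183,182,181.3,180.6):
    h=env.movel([*MOUTH,z],max_speed=8,max_force=12); env.sleep(.2); f=F()-f0
    print(z,h,np.round(env.current_position(),2),f.round(2),np.round(env.current_ft_torque(),2),round(env.current_time(),1))
    if f[2]>13: break
E
```

```text
f0 [-0.78456472 -0.15759903 -5.54908939]
185.5 False [538.61 -43.9  185.5 ] [ 0.18 -0.78  0.19] [-0.18  0.19 -0.03] 14.4
184 False [538.62 -43.92 184.04] [-1.94 -0.97  5.94] [-0.17  0.56 -0.04] 15.3
183 False [538.63 -43.88 183.04] [-2.1  -0.73  9.14] [-0.24  0.62 -0.01] 16.1
182 False [538.67 -43.9  182.13] [-2.55 -0.99 10.72] [-0.25  0.77 -0.06] 16.9
181.3 False [538.68 -43.91 181.57] [-3.13 -0.84 12.7 ] [-0.12  0.94 -0.02] 17.7
180.6 False [538.69 -43.9  181.01] [-4.44 -0.82 14.53] [-0.15  1.07  0.01] 18.5
```

```bash
python3 - <<'E'
from rob import *
from fit import *
s=env.snapshot("side")
ms=[d["region"] for d in env.trace("lid_neck",s)]
m=min(ms,key=lambda m:np.hypot(*(np.argwhere(m).mean(0)[::-1]-[330,222]))); np.save("m.npy",m)
v0=200; m=m.copy(); r0=int(np.where(m)[0].min()+22); m[:r0]=0
def mod(s,p,o,h):
    i=lid_sil(s,p[0],p[1],p[2]/30,130.2,o,h,12.4); i[:max(0,(r0-o[1])*S)]=0; return i
p,c=fit(s,m,mod,[538,-44,.21*30],[5,5,4]); print("lid",p[:2],np.degrees(p[2]/30),c)
cv2.imwrite("pics/fin.png",cv2.resize(s["frame"][160:280,250:410,::-1],None,fx=5,fy=5,interpolation=cv2.INTER_CUBIC))
print([np.round(env.current_contact_force(),2).tolist() for _ in range(1)],env.current_gripper_width(),env.current_position(),env.current_time())
E
```

```text
lid [539.53166477 -43.74092378] 12.197176655671198 0.0984877496957779
[[-3.68, -1.17, 9.73]] 0.3322252826040938 [538.70257365 -43.89887488 181.00393083] 18.5833
```

View pics/fin.png

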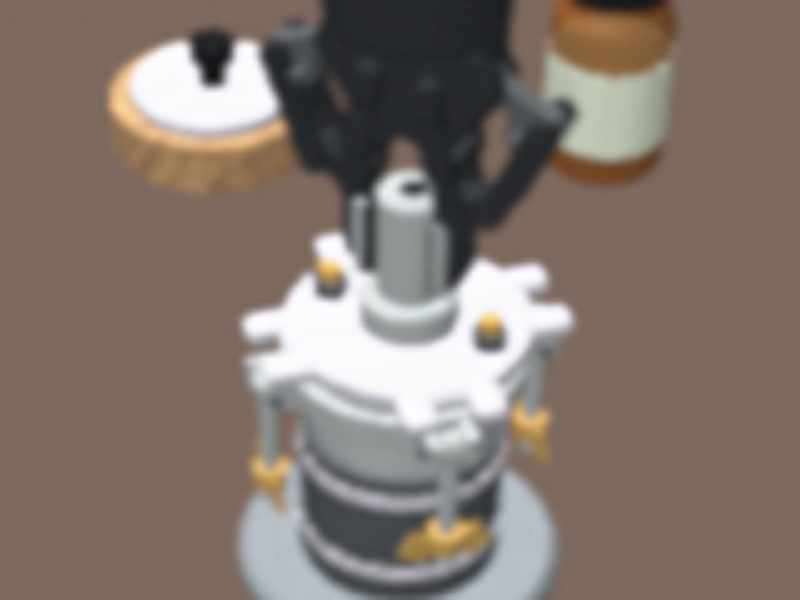

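The lid lies level on the flange. The front ear's slot (452,405) is above its bolt (453,432), and the left ear (262,345) is above its bolt (265,372). The push is about 10 N and steady, so I'm handing in.

```bash
python3 - <<'E'
from bench import env
env.job_done(); print(env.current_time(), env.current_contact_force(), env.current_position())
E
```

```text
the job is handed in; nothing more can be done
the job is handed in; nothing more can be done
```

I lifted the silver lid by its neck off the cork ring, turned it about -34° to match the swing bolts, and lowered it into the reactor mouth. I handed the job in at about 18.6 s with the arm still holding it pressed. No verdict was reported.

**Push and squeeze:** The load on the gasket was about 14.5 N, which is the lid's weight (about 5 N) plus a push of about 10 N. That gives a squeeze of about 4.8 mm, and the tool height gives the same figure.

**Alignment:** The last side-view fit put the lid axis about 1 mm from my estimate of the mouth centre. Lid yaw was 12.2° against about 12° for the bolts, and the lid looked level. I didn't touch the cover, bottle, beaker or red look-alikes, though I didn't re-measure them at the end.

**Checks that fell short:**
- A sideways force of about 4 N in x and a moment of about 1 N m built up while pressing. The spigot probably touches the bore wall or drags on the gasket. I left it because the loose fit keeps the lid within tolerance.
- My darkness-based fit of the gasket ring was poor, so I ignored it.
- The arm hid the reactor from the top camera during placing, so the final alignment rests on the side camera, the calibration and the force readings.

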